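# Unlatch and open the sandwich toaster

### The arm

A 6-joint arm with a two-finger parallel gripper is mounted at the origin on a cart in front of the work surface, level with it; the furniture and walls round the work are solid. World frame = base frame: x ahead of the robot, y to its left, z up, the work surface at z = 0. Lengths are in mm, angles in rad, forces in N, time in s.
With the tool pointing down it reaches from about 275 to 750 mm from the base axis. Payload 10.2 kg.
Tool frame: the origin (TCP) lies between the finger pads; the fingertips stand 8 mm ahead of it and the grasp point (between the pads) lies 11 mm behind it; z points along the fingers, y is the line along which they close (so a half turn about z gives the same grasp; the last joint's range is limited). The gripper opens to 85 mm and grips with 20 to 120 N. Pads are 22 mm wide; open, the fingers measure 114 mm over their backs; the gripper's body (76 mm by 85 mm) begins 54 mm behind the grasp point. The pads swing forward as they close: fully open they stand 13 mm farther back than shut.
Start: joints at [1.007, 0.313, 1.498, -0, 1.331, -0.223], TCP at [175.49, 494.808, 239.294] pointing down, gripper open.
Joint ranges: [-2.94, 2.94], [-0.97, 2.17], [0.19, 2.56], [-1.23, 4.37], [0.02, 3.11], [-2.88, 2.88]. Speed limits (rad/s): [2.39, 2.39, 3.01, 3.14, 3.14, 3.14].

### API

Orientations are given as a unit quaternion [w, x, y, z].
In Python, from rig import * gives the robot as it stands.
- The arm moves only by the shell command python3 -m handwheel 'ROWS' [FORCE]. ROWS is JSON, a list that holds one entry, the list of rows, each a list of 7 numbers: the shift along the world's x, y, z in mm, then the turn, a rotation vector about the world's x, y, z in degrees, then the opening, from -1 (shut) to 1 (fully open). A call has 1 to 8 rows; each row shifts and turns the commanded pose from where the row before left it; what a row does not reach is not made up. A row lasts 1/8 s, in which the tool goes at most 62.5 mm and 10.7 degrees, less where a joint would pass 70% of its speed; a pose out of reach is approached as far as the arm can. A call is refused whole if a number of a shift passes 62.5 or a number of a turn 10.7, either way. A call with a gripper value outside its range is refused whole. The fingers move at their own pace and stop on an object; FORCE is the grip in N (left out, the last holds). Time passes only in rows, so rows that do not move let the fingers close. It gives the time, the measured TCP pose, the force, the opening and the grip force at its end, in the units of the state.
- sense(): the state, without advancing time (a new reading comes with each control period).
- capture(name): name is "scene" or "top"; returns a dict with "image" (384x512x3 uint8, red, green, blue), "fx", "fy", "cx", "cy" (pixels), "dist_coeffs" ([k1, k2, p1, p2, k3] as OpenCV has them; the pictures are not rectified), "rvec" (rotation vector, rad) and "tvec" (3), from world to camera coordinates, as OpenCV has them. Camera axes: x right, y down, z forward; pixel columns grow to the right and rows downward; lengths in mm; the calibration is good to about 2 mm. A picture is of the moment at which its call begins. There is no depth.
- finish_job(): hands the job in; it is judged then, once.
The state is a dict: "time_s": time; "joints": joint angles; "dq": joint speeds; "tau": joint torques, N m; "eef_pos": TCP position; "ee_rot": TCP orientation; "force": force on the tool from outside, world axes, zero at the start; "wrist_torque": the same for the moment, N m; "grip_width": opening from 0.0 (shut) to 1.0 (fully open); "grip_force": force on a finger pad.
Only numpy, scipy, OpenCV 4.12 (cv2) and the standard library are available. Lean on these libraries where they do the work, as an engineer would, in place of code of your own. Each camera call takes 0.05 s, during which the arm holds its last target. There are 200 camera calls.

### The job

Open up the sandwich toaster so that it can be filled: swing its latch lever forward and down, clear of the handle, then raise the lid by its handle and lay it right back against its stop so that it stays open. Move the lid gently, without flinging it or letting it drop, and leave the jars and the mug around it standing where they are.

Things in the scene. Friction and masses are not known exactly. Their poses are not given: they have to be found in the camera images.
- grill: Base of a compact sandwich toaster, black with steel trim, fixed on the worktop; body 170 deep (x), 230 wide (y), 92 mm high when shut. Origin on the worktop under the body's middle; x points from its front (handle side) to its back (hinge), y to its left, z up. The body's front face is at x = -85 mm. A lower handle (bar along y, 14 mm thick, at x = -128, z = 32 mm) juts out below the lid's.
- lid (a joint): Lid angle (rad): 0 shut, grows as it opens upward about the hinge at the back, 1.75 on its stop (leaning a little past upright). The hinge is stiff and holds the lid at any angle; lid 0.45 kg, raising it by the handle takes about 5 N. While the latch is hooked the handle lifts only about 3 mm.
- lid_hinge (a point): Point on the lid's hinge line, in the middle of the width; in the grill's frame at x = +85, y = 0, z = 47 mm. The hinge line runs along the grill's y.
- lid_handle (a point): Middle of the lid's handle, a black bar along the grill's y with an arm to the lid at each end, 215 mm from the hinge; with the lid shut at x = -130, y = 0, z = 64 mm in the grill's frame. Round, 16 mm thick, 21 to 61 mm either side of the middle; in the middle 42 mm a flat block 18 (x) x 16 (z) mm which the latch hooks over. Gaps: 37 mm behind it to the lid, 17 mm down to the lower handle.
- latch (a joint): Latch lever angle (rad): 0 upright, hooked over the middle of the lid's handle (starts at 0 to 0.08); grows as the lever swings forward and down, away from the body; 1.4 at its stop. It leaves the handle from about 0.25 on and is well clear beyond 0.5. It stays where it is left; swinging it takes about 1 N at the tab.
- latch_pivot (a point): Point on the latch's hinge line (along the grill's y), in the middle of the lower handle; in the grill's frame at x = -128, y = 0, z = 32 mm.
- latch_tab (a point): Middle of the latch's finger tab, a dark steel flap 34 wide (y), 6 thick, rising 27 mm above the hook, leaning slightly forward, free in front and behind. Hooked, this point is at x = -150, y = 0, z = 99 mm in the grill's frame (70 mm from the pivot); the tab's upper edge is at z = 110, the top of the hook over the handle at z = 81 mm.
- mustard_jar: A glass jar with a pale lid, 64 mm across and 109 mm high, standing close to the right of the toaster. Origin under its centre. Leave it alone.
- spice_jar: A small spice jar with a red cap, 45 mm across and 106 mm high, standing close to the left of the toaster. Origin under its centre. Leave it alone.
- honey_jar: A squat glass jar of honey with a green lid, 70 mm across and 101 mm high, on the worktop to the left in front of the toaster. Origin under its centre. Leave it alone.
- mug: A white mug with a band, 80 mm across, 101 mm high, on the worktop to the right in front of the toaster. Origin under its centre. Leave it alone.

How it is judged (in metres and radians):
On the way, in this order (a step that is already met when the one before it is completed fails the run):
1. the latch lever is swung clear of the handle (beyond 0.5 rad) while the lid is still shut (value of joint latch above 0.5 rad and value of joint lid below 0.08 rad), for 0.2 s.
2. the lid is laid right back (beyond 1.6 rad) (value of joint lid above 1.6 rad), for 0.2 s.
At the end, for the whole second after the job is handed in: The lid is open beyond 1.6 rad (its stop is at 1.75) and at rest, and the latch lever is still swung clear of the handle, beyond 0.5 rad (value of joint lid above 1.6 rad and value of joint latch above 0.5 rad and velocity of joint lid between -0.1 and 0.1 rad/s); the robot touches nothing.
It fails at once if the lid is flung open or dropped (faster than 3.5 rad/s) (velocity of joint lid above 3.5 rad/s or velocity of joint lid below -3.5 rad/s).
It fails at once if one of the jars or the mug is shifted by more than 3 cm or tipped by more than 0.4 rad (distance of any of mustard_jar, spice_jar, honey_jar, mug from where it was at the start of the episode above 0.03 m or angle between any of mustard_jar, spice_jar, honey_jar, mug's own z axis and vertical above 0.4 rad).
It also fails if it takes over 48 s, if anything falls off the work surface, if the arm or the gripper's body presses on something with over 40 N, if the wrist force passes 120 N, or if a joint passes its speed limit or range.

## Working session

There is one attempt and no reset: what is moved stays moved. The work goes in short steps, Python scripts to look and compute and a shell command to move; the robot and the scene stay as the last step left them, time stands still between calls to the robot, and variables do not carry over. Pictures are saved under pics/ and viewed, at most 10 in all, crops included, and the job is handed in when it is done.

```bash
mkdir -p pics
cat > h.py <<'E'
from rig import *
import numpy as np, cv2, json
def grab(n,f):
    c=capture(n); cv2.imwrite('pics/'+f+'.png',c['image'][:,:,::-1]); np.save('pics/'+f+'.npy',c,allow_pickle=True); return c
def load(f): return np.load('pics/'+f+'.npy',allow_pickle=True).item()
def ray(c,uv):
    K=np.array([[c['fx'],0,c['cx']],[0,c['fy'],c['cy']],[0,0,1.]])
    p=cv2.undistortPoints(np.array([[uv]],float),K,np.array(c['dist_coeffs'],float))[0,0]
    R=cv2.Rodrigues(np.array(c['rvec'],float))[0]; t=np.array(c['tvec'],float).ravel()
    d=R.T@np.array([p[0],p[1],1]); return -R.T@t, d/np.linalg.norm(d)
def onz(c,uv,z):
    o,d=ray(c,uv); return o+d*(z-o[2])/d[2]
def tri(c1,u1,c2,u2):
    o1,d1=ray(c1,u1);o2,d2=ray(c2,u2)
    s=np.linalg.lstsq(np.c_[d1,-d2],o2-o1,rcond=None)[0]
    a=o1+s[0]*d1;b=o2+s[1]*d2; return (a+b)/2,np.linalg.norm(a-b)
def proj(c,P):
    K=np.array([[c['fx'],0,c['cx']],[0,c['fy'],c['cy']],[0,0,1.]])
    return cv2.projectPoints(np.array(P,float).reshape(-1,1,3),np.array(c['rvec'],float),np.array(c['tvec'],float),K,np.array(c['dist_coeffs'],float))[0][:,0]
E
python3 - <<'E'
from h import *
for n in('scene','top'):
    c=grab(n,n+'0'); o,_=ray(c,(256,192)); print(n,o)
a=[cv2.resize(cv2.imread(f'pics/{n}0.png'),None,fx=1.5,fy=1.5,interpolation=cv2.INTER_CUBIC) for n in('scene','top')]
for n,i in zip(('scene','top'),a): cv2.imwrite(f'pics/{n}0b.png',i)
print(sense())
E
```

```text
scene [-151.38849129 -539.63468034  788.63150885]
top [405.36563618  50.9948452  932.18596455]
{'time_s': 0.1, 'joints': array([ 1.00655775e+00,  3.13371114e-01,  1.49834209e+00, -1.19971116e-06,
        1.33100210e+00, -2.23399088e-01]), 'dq': array([-0.00116373, -0.00125736, -0.00272926, -0.00094221, -0.00070338,
        0.00087464]), 'tau': array([ 1.62620174e-03, -4.12896216e+01, -2.60138583e+01, -1.90317141e-04,
        3.06878937e-03, -7.06817082e-05]), 'eef_pos': array([175.38948075, 494.6086307 , 238.81119515]), 'ee_rot': array([-2.14852150e-04,  1.69595859e-01,  9.85513536e-01, -5.18578952e-04]), 'force': array([0.08753612, 0.99019131, 0.33786722]), 'wrist_torque': array([-0.027862  ,  0.01637585,  0.01454655]), 'grip_force': 0.0, 'grip_width': 1.0001053018087414}
```

View pics/scene0b.png

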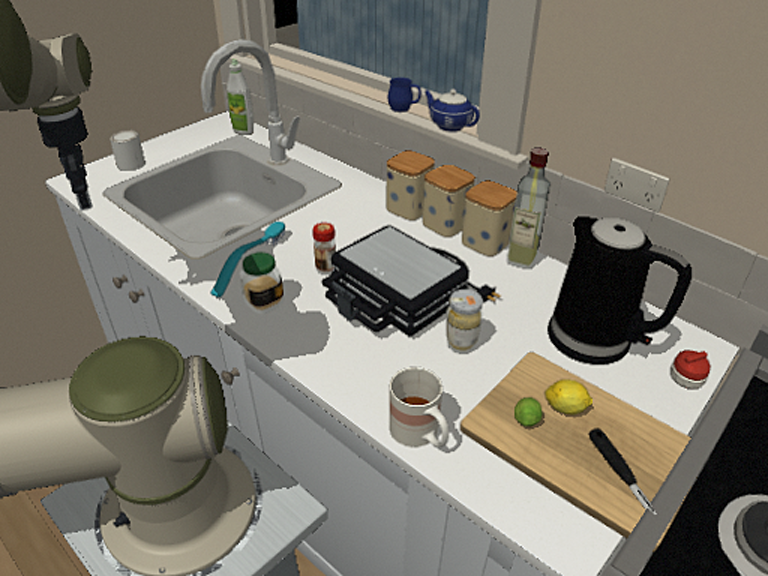

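View pics/top0b.png

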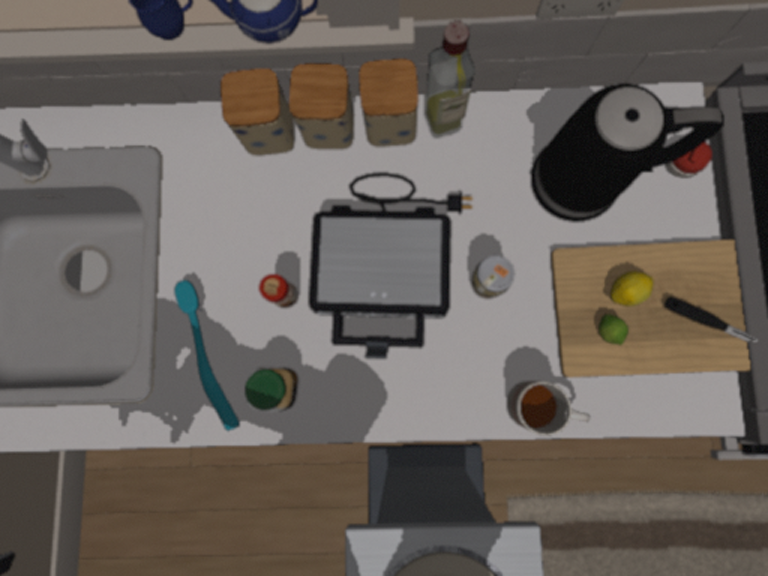

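The top view (1.5x) shows the toaster at about (380,262) with its handle at (378,345) and latch tab at (376,350). The spice jar is at (274,288), mustard (494,275), honey (268,390) and mug (538,405). In the scene view the toaster is at about (395,275) and the handle at (355,310). I'll enlarge the toaster in both.

Run:
```python
from h import *
a=load('scene0')['image'][:,:,::-1][145:225,205:325]; b=load('top0')['image'][:,:,::-1][125:245,195:315]
a=cv2.resize(a,None,fx=5,fy=5,interpolation=cv2.INTER_CUBIC);b=cv2.resize(b,None,fx=5,fy=5,interpolation=cv2.INTER_CUBIC)
g=lambda i:np.clip(255*(i/255.)**.55,0,255).astype('u1')
cv2.imwrite('pics/ca.png',g(a));cv2.imwrite('pics/cb.png',g(b))
```

```text
(no output)
```

View pics/ca.png

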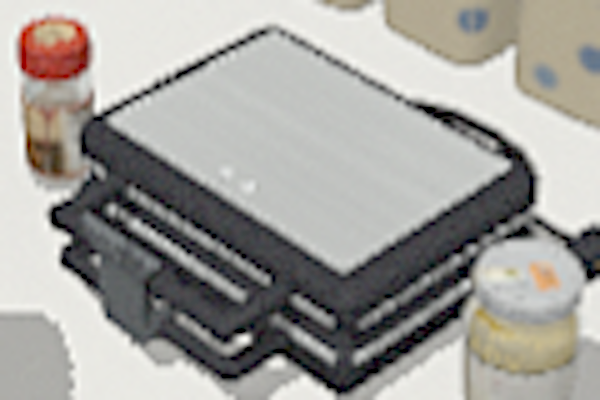

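View pics/cb.png

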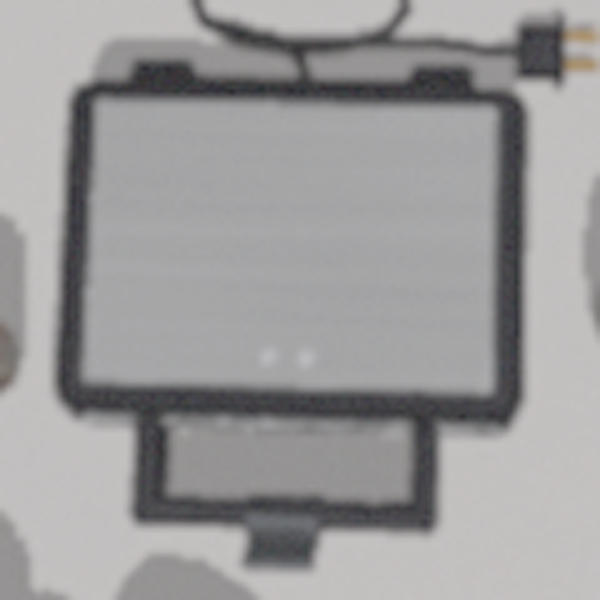

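The scene crop shows the steel plate corners at L(105,122), T(272,32), R(508,165) and B(345,275), with the tab's top edge from (88,213) to (160,263). In the top crop the plate corners are (80,383), (97,97), (500,108) and (495,395). The tab's front edge runs from (246,565) to (313,567), and the handle ends are (137,515) and (435,525).

Run:
```python
from h import *
S=load('scene0');T=load('top0')
s=lambda p:((p[0]+.5)/5-.5+205,(p[1]+.5)/5-.5+145)
t=lambda p:((p[0]+.5)/5-.5+195,(p[1]+.5)/5-.5+125)
C={}
for n,a,b in [('FL',(105,122),(80,383)),('BL',(272,32),(97,97)),('BR',(508,165),(500,108)),('FR',(345,275),(495,395)),('tabL',(88,213),(246,565)),('tabR',(160,263),(313,567)),('dot1',(227,171),(268,357)),('hL',(52,214),(137,518)),('hR',(232,322),(435,527))]:
    p,e=tri(S,s(a),T,t(b)); C[n]=p; print(n,p.round(1),round(e,1))
m=(C['FL']+C['FR']+C['BL']+C['BR'])/4
for n,z in(('92plane',92),):
    q={k:onz(T,t(p),z) for k,p in dict(FL=(80,383),BL=(97,97),BR=(500,108),FR=(495,395),OBL=(73,88),OBR=(523,95),OFR=(520,420),OFL=(58,408)).items()}
    for k in q: print(k,q[k].round(1))
    yaw=[np.arctan2(*( (q[a]-q[b])[[1,0]])) for a,b in(('BL','FL'),('BR','FR'))]+[np.arctan2(-(q[a]-q[b])[0],(q[a]-q[b])[1]) for a,b in(('BL','BR'),('FL','FR'))]
    print('yaw',np.degrees(yaw), 'mid', sum(q[k] for k in('FL','BL','BR','FR'))/4, 'outer mid',sum(q[k] for k in('OFL','OBL','OBR','OFR'))/4,'sizes',np.linalg.norm(q['OFL']-q['OFR']),np.linalg.norm(q['OFL']-q['OBL']))
h=[onz(T,t(p),64) for p in((137,515),(435,525))]; print('handle ends',h, 'mid',(h[0]+h[1])/2)
tb=[onz(T,t(p),110) for p in((246,565),(313,567))]; print('tab',tb)
# jars: colour centroids on top at known heights by contours
hsv=cv2.cvtColor(T['image'],cv2.COLOR_RGB2HSV)
def blob(lo,hi,box):
    k=cv2.inRange(hsv,lo,hi); M=np.zeros_like(k); x0,y0,x1,y1=box; M[y0:y1,x0:x1]=k[y0:y1,x0:x1]
    cs=max(cv2.findContours(M,0,2)[0],key=cv2.contourArea); return cv2.minEnclosingCircle(cs)
for n,lo,hi,box,z in(('spice',(0,120,60),(10,255,255),(165,175,205,210),106),('honey',(50,80,20),(90,255,255),(155,235,200,280),101)):
    c,r=blob(lo,hi,box); print(n,c,r,onz(T,c,z).round(0))
print('mustard',onz(T,(494/1.5,271/1.5),109).round(0),'mug',onz(T,(538/1.5,406/1.5),95).round(0))
```

```text
FL [516.1 191.   86.1] 0.3
BL [656.1 182.9  86.8] 3.4
BR [642.5 -13.3  90.4] 4.6
FR [504.2  -6.8  88.2] 1.1
tabL [427.  110.8 111.5] 0.2
tabR [432.1  74.6  93.8] 18.1
dot1 [525.2 100.3  91.4] 0.6
hL [451.3 167.3  66.8] 2.1
hR [444.3  22.2  75.5] 2.0
FL [515.4 189.9  92. ]
BL [655.9 181.   92. ]
BR [643.8 -14.8  92. ]
FR [504.1  -6.9  92. ]
OBL [660.8 192.7  92. ]
OBR [649.9 -26.1  92. ]
OFR [492.  -18.2  92. ]
OFL [503.8 200.5  92. ]
yaw [-3.63996872 -3.21316777 -3.52996455 -3.29019365] mid [579.80239148  87.31422794  92.        ] outer mid [576.59581079  87.22763458  92.        ] sizes 219.00022974388548 157.20143141455097
handle ends [array([453.64202737, 166.98959634,  64.        ]), array([445.04370247,  22.53248648,  64.        ])] mid [449.34286492  94.76104141  64.        ]
tab [array([426.97065159, 110.9977348 , 110.        ]), array([425.28667488,  80.34806581, 110.        ])]
spice (182.44737243652344, 191.5) 9.565804481506348 [539. 254. 106.]
honey (176.52830505371094, 258.6603698730469) 12.834235191345215 [383. 268. 101.]
mustard [554. -91. 109.] mug [ 347. -148.   95.]
```

```bash
python3 -m handwheel '[[[36,-50,0,0,0,-9.2,-1],[36,-50,0,0,0,-9.2,-1],[36,-50,0,0,0,-9.2,-1],[36,-50,0,0,0,-9.2,-1],[36,-50,0,0,0,-9.2,-1],[36,-50,0,0,0,-9.2,-1],[36,-50,0,0,0,-9.2,-1],[33,-50,0,0,0,-9.2,-1]]]' 20; python3 -c "
from h import *
s=sense();print(s)"
```

```text
time_s: 1.1
eef_pos: [461.3, 92.9, 239.2]
ee_rot: [-0.0, 0.728, 0.686, -0.0]
force: [0.8, 0.5, -0.3]
grip_width: -0.001
grip_force: 0.0
{'time_s': 1.1, 'joints': array([-5.11071856e-02,  1.92772226e-01,  1.65340268e+00,  1.68720543e-04,
        1.29561491e+00,  9.04235742e-03]), 'dq': array([-0.89455173,  0.34404879, -0.41427486, -0.00198797,  0.06706394,
        0.38367145]), 'tau': array([ 4.50582504e+00, -3.82097375e+01, -2.34352273e+01, -1.36028230e-01,
        2.92344944e-02, -5.65259289e-01]), 'eef_pos': array([461.30240826,  92.89584175, 239.1549202 ]), 'ee_rot': array([-1.27341440e-04,  7.28065602e-01,  6.85507450e-01, -9.62335509e-06]), 'force': array([ 0.77547007,  0.48782476, -0.32386938]), 'wrist_torque': array([ 0.00897531, -0.03118841, -0.02636215]), 'grip_force': 0.0, 'grip_width': -0.0005687225923345028}
```

```bash
python3 -m handwheel '[[[0,0,-40,0,0,0,-1],[0,0,-40,0,0,0,-1],[0,0,-35,0,0,0,-1],[0,0,0,0,0,0,-1]]]'
python3 - <<'E'
from h import *
c=grab('scene','s1');b=grab('top','t1')
g=lambda i:np.clip(255*(i/255.)**.6,0,255).astype('u1')
a=cv2.resize(c['image'][130:235,190:310,::-1],None,fx=4,fy=4,interpolation=cv2.INTER_CUBIC)
b=cv2.resize(b['image'][140:245,215:290,::-1],None,fx=4,fy=4,interpolation=cv2.INTER_CUBIC)
cv2.imwrite('pics/s1b.png',g(np.hstack([a,b])))
E
```

```text
time_s: 1.6
eef_pos: [459.2, 94.8, 122.6]
ee_rot: [-0.002, 0.726, 0.688, -0.002]
force: [0.4, 0.3, 0.2]
grip_width: 0.001
grip_force: 0.0
```

View pics/s1b.png

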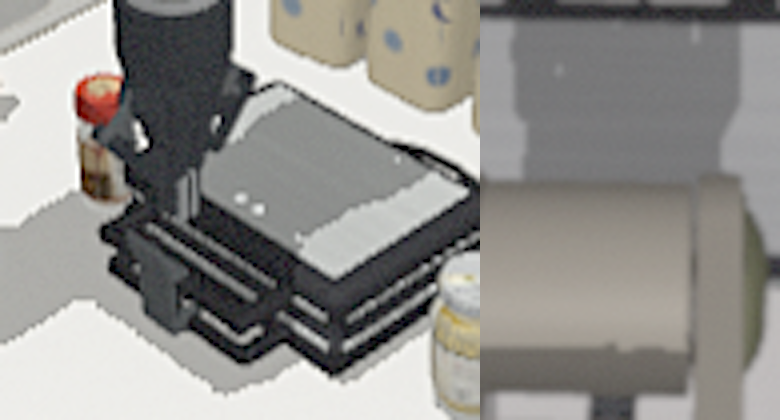

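The closed fingers are at about (175,210), between the tab (155,250) and the lid. The arm hides the toaster in the top view. I'll descend behind the tab and pull.

```bash
python3 -m handwheel '[[[1,0,-13,0,0,0,-1],[0,0,-13,0,0,0,-1],[0,0,0,0,0,0,-1]]]'; python3 -m handwheel '[[[-10,0.6,0,0,0,0,-1],[-10,0.6,0,0,0,0,-1],[-10,0.6,-2,0,0,0,-1],[-10,0.6,-4,0,0,0,-1],[0,0,0,0,0,0,-1]]]'
```

```text
time_s: 2.08
eef_pos: [460.9, 94.8, 97.4]
ee_rot: [-0.001, 0.726, 0.688, -0.001]
force: [-0.2, 0.1, 0.3]
grip_width: -0.002
grip_force: 0.0
time_s: 2.7
eef_pos: [420.6, 97.3, 92.0]
ee_rot: [-0.0, 0.726, 0.688, -0.0]
force: [0.8, -0.1, -0.6]
grip_width: -0.005
grip_force: 0.0
```

```bash
python3 -m handwheel '[[[-9,0.5,-5,0,0,0,-1],[-8,0.5,-8,0,0,0,-1],[-6,0.3,-10,0,0,0,-1],[-4,0,-10,0,0,0,-1],[-2,0,-10,0,0,0,-1],[0,0,0,0,0,0,-1]]]'
```

```text
time_s: 3.45
eef_pos: [392.0, 98.5, 48.5]
ee_rot: [-0.001, 0.726, 0.688, -0.001]
force: [-0.2, 0.4, -0.4]
grip_width: -0.002
grip_force: 0.0
```

Run:
```python
from h import *
c=grab('scene','s2')
g=lambda i:np.clip(255*(i/255.)**.6,0,255).astype('u1')
a=cv2.resize(c['image'][130:250,180:310,::-1],None,fx=4,fy=4,interpolation=cv2.INTER_CUBIC)
cv2.imwrite('pics/s2b.png',g(a))
```

```text
(no output)
```

View pics/s2b.png

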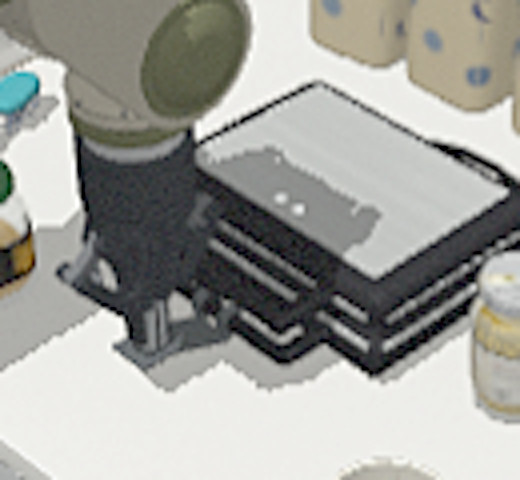

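The latch lever has been swung down almost flat, with the fingertip on it at (150,350), and the lid is still shut. Next I'll rise, move over the right part of the handle bar and open partway.

```bash
python3 -m handwheel '[[[0,0,40,0,0,0,-1],[0,0,40,0,0,0,-1],[18,-15,20,0,0,0,-0.15],[18,-15,0,0,0,0,-0.15],[18,-14,0,0,0,0,-0.15],[0,0,0,0,0,0,-0.15]]]'
python3 - <<'E'
from h import *
s=sense();print(s['eef_pos'],s['grip_width'])
c=grab('scene','s3')
g=lambda i:np.clip(255*(i/255.)**.6,0,255).astype('u1')
a=cv2.resize(c['image'][130:250,180:310,::-1],None,fx=4,fy=4,interpolation=cv2.INTER_CUBIC)
cv2.imwrite('pics/s3b.png',g(a))
E
```

```text
time_s: 4.25
eef_pos: [447.1, 53.9, 149.4]
ee_rot: [0.0, 0.727, 0.687, 0.0]
force: [0.5, -0.1, -0.4]
grip_width: 0.425
grip_force: 0.0
[447.13860049  53.89200324 149.39370223] 0.425128697451452
```

View pics/s3b.png

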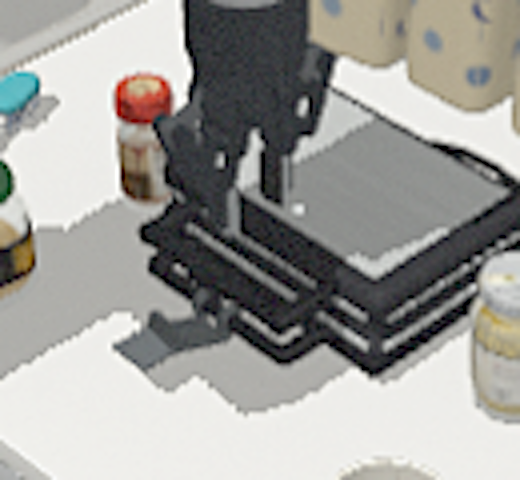

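The latch lies flat at (160,340) and the open fingers stand at (225,210) and (285,185), above the bar. Descending.

```bash
python3 -m handwheel '[[[0,0,-25,0,0,0,-0.15],[0,0,-25,0,0,0,-0.15],[0,0,-15,0,0,0,-0.15],[0,0,-10,0,0,0,-0.15],[0,0,0,0,0,0,-0.15]]]'; python3 -m handwheel '[[[0,0,-10,0,0,0,-0.15],[0,0,-10,0,0,0,-0.15],[0,0,0,0,0,0,-0.15]]]'
```

```text
time_s: 4.92
eef_pos: [446.0, 54.8, 74.1]
ee_rot: [-0.0, 0.726, 0.688, -0.0]
force: [-0.0, -0.3, 0.1]
grip_width: 0.424
grip_force: 0.0
time_s: 5.3
eef_pos: [446.0, 54.6, 53.6]
ee_rot: [-0.001, 0.726, 0.688, -0.0]
force: [0.1, 0.3, -0.1]
grip_width: 0.429
grip_force: 0.0
```

```bash
python3 -m handwheel '[[[0,0,0,0,0,0,-0.9],[0,0,0,0,0,0,-0.9],[0,0,0,0,0,0,-0.9],[0,0,0,0,0,0,-0.9]]]' 20
```

```text
time_s: 5.8
eef_pos: [449.7, 54.3, 55.4]
ee_rot: [0.003, 0.726, 0.687, 0.003]
force: [13.3, 2.5, -5.4]
grip_width: 0.174
grip_force: 23.9
```

Run:
```python
from h import *
# arc of grasp relative to start; hinge 215 behind & 17 below the handle, yaw -3.4
y=np.radians(-3.4); p0=None
for d in range(0,101,8):
    a=np.arctan2(17,215)+np.radians(d); r=np.hypot(215,17)
    dx=215-r*np.cos(a); dz=r*np.sin(a)-17
    p=np.array([dx*np.cos(y),dx*np.sin(y),dz]); print(d,p.round(0),(p-p0).round(1) if p0 is not None else ''); p0=p
```

```text
0 [ 0. -0.  0.] 
8 [ 4. -0. 30.] [ 4.5 -0.3 29.8]
16 [13. -1. 59.] [ 8.5 -0.5 28.8]
24 [25. -2. 86.] [12.5 -0.7 27.4]
32 [ 42.  -2. 111.] [16.1 -1.  25.4]
40 [ 61.  -4. 134.] [19.5 -1.2 22.9]
48 [ 84.  -5. 154.] [22.5 -1.3 19.9]
56 [109.  -6. 171.] [25.1 -1.5 16.6]
64 [136.  -8. 184.] [27.1 -1.6 12.9]
72 [164. -10. 193.] [28.6 -1.7  9. ]
80 [194. -12. 198.] [29.6 -1.8  5. ]
88 [224. -13. 198.] [30.  -1.8  0.8]
96 [254. -15. 195.] [29.8 -1.8 -3.4]
```

Gripped at 15 mm opening. The bar sits about 4 mm further back, so I'll ease that off and start raising along the arc.

```bash
python3 -m handwheel '[[[4,0,1,0,0,0,-0.9],[1,0,15,0,0,0,-0.9],[3,0,15,0,0,0,-0.9],[4,0,14.5,0,0,0,-0.9],[5,-0.5,14.5,0,0,0,-0.9],[6,-0.5,14,0,0,0,-0.9],[6.5,-0.5,13.5,0,0,0,-0.9],[0,0,0,0,0,0,-0.9]]]'
```

```text
time_s: 6.8
eef_pos: [474.5, 52.9, 142.2]
ee_rot: [-0.001, 0.726, 0.688, -0.002]
force: [-10.4, -3.7, 6.1]
grip_width: 0.175
grip_force: 23.4
```

```bash
python3 -m handwheel '[[[6,-0.5,13,0,0,0,-0.9],[8,-0.5,12.5,0,0,0,-0.9],[9.5,-0.5,11.7,0,0,0,-0.9],[10,-0.6,11.2,0,0,0,-0.9],[11,-0.7,10.3,0,0,0,-0.9],[11.5,-0.6,9.6,0,0,0,-0.9],[0,0,0,0,0,0,-0.9]]]'
python3 - <<'E'
from h import *
s=sense();print(s['joints'],s['wrist_torque'])
c=grab('scene','s4')
g=lambda i:np.clip(255*(i/255.)**.6,0,255).astype('u1')
a=cv2.resize(c['image'][80:250,150:330,::-1],None,fx=3,fy=3,interpolation=cv2.INTER_CUBIC)
cv2.imwrite('pics/s4b.png',g(a))
E
```

```text
time_s: 7.68
eef_pos: [531.6, 49.6, 213.1]
ee_rot: [-0.0, 0.726, 0.688, -0.0]
force: [-15.1, -0.7, 19.9]
grip_width: 0.173
grip_force: 23.4
[-1.26207356e-01  3.54064832e-01  1.51094904e+00 -6.72272575e-04
  1.27711595e+00 -7.17424285e-02] [-0.12276502  2.41566744 -0.1102871 ]
```

View pics/s4b.png

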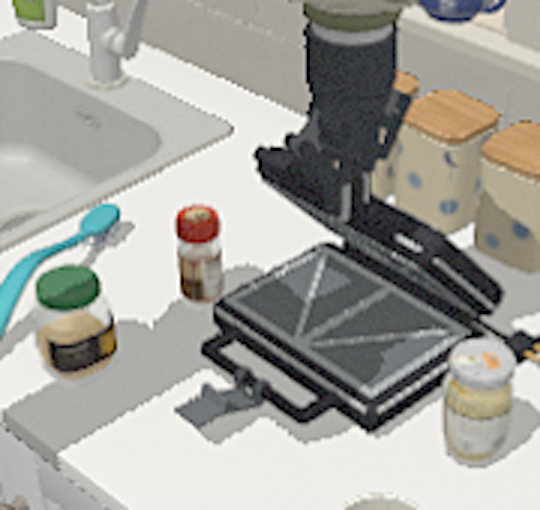

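The lid stands open about 50°, still gripped, the latch is flat and the jars are undisturbed. The force shows I'm cutting inside the arc, so I'll correct outward and continue.

```bash
python3 -m handwheel '[[[-2,0,3,0,0,0,-0.9],[10.5,-0.6,10,0,0,0,-0.9],[12,-0.7,9,0,0,0,-0.9],[13,-0.7,7.5,0,0,0,-0.9],[13.5,-0.8,6.3,0,0,0,-0.9],[0,0,0,0,0,0,-0.9]]]'
```

```text
time_s: 8.48
eef_pos: [580.0, 46.9, 244.5]
ee_rot: [-0.0, 0.726, 0.687, 0.0]
force: [8.0, -0.5, -12.2]
grip_width: 0.174
grip_force: 20.7
```

```bash
python3 -m handwheel '[[[14,-0.8,3,0,0,0,-0.9],[14.4,-0.8,3,0,0,0,-0.9],[14.6,-0.9,3,0,0,0,-0.9],[14.8,-0.9,2.3,0,0,0,-0.9],[0,0,0,0,0,0,-0.9]]]'
```

```text
time_s: 9.1
eef_pos: [637.8, 43.5, 258.4]
ee_rot: [0.001, 0.726, 0.688, 0.001]
force: [1.2, 1.2, 4.2]
grip_width: 0.171
grip_force: 22.9
```

```bash
python3 -m handwheel '[[[15,-0.9,2,0,0,0,-0.9],[15,-0.9,1,0,0,0,-0.9],[15,-0.9,0,0,0,0,-0.9],[15,-0.9,-1,0,0,0,-0.9],[0,0,0,0,0,0,-0.9]]]'; python3 -m handwheel '[[[8,-0.5,-1,0,0,0,-0.9],[5,-0.3,-1,0,0,0,-0.9],[0,0,0,0,0,0,-0.9]]]'
```

```text
time_s: 9.72
eef_pos: [697.7, 40.0, 259.6]
ee_rot: [0.001, 0.726, 0.688, 0.001]
force: [2.7, 2.2, 1.7]
grip_width: 0.18
grip_force: 21.7
time_s: 10.1
eef_pos: [709.9, 39.3, 257.3]
ee_rot: [0.0, 0.726, 0.688, 0.0]
force: [1.4, 2.1, 0.7]
grip_width: 0.171
grip_force: 21.7
```

```bash
python3 -m handwheel '[[[4,-0.2,-1,0,0,0,-0.9],[4,-0.2,-1,0,0,0,-0.9],[0,0,0,0,0,0,-0.9]]]'
python3 - <<'E'
from h import *
c=grab('scene','s5')
g=lambda i:np.clip(255*(i/255.)**.6,0,255).astype('u1')
a=cv2.resize(c['image'][60:250,150:330,::-1],None,fx=3,fy=3,interpolation=cv2.INTER_CUBIC)
cv2.imwrite('pics/s5b.png',g(a))
E
```

```text
time_s: 10.48
eef_pos: [718.3, 38.7, 255.3]
ee_rot: [0.0, 0.726, 0.688, 0.001]
force: [0.8, 2.9, 2.9]
grip_width: 0.172
grip_force: 21.8
```

View pics/s5b.png

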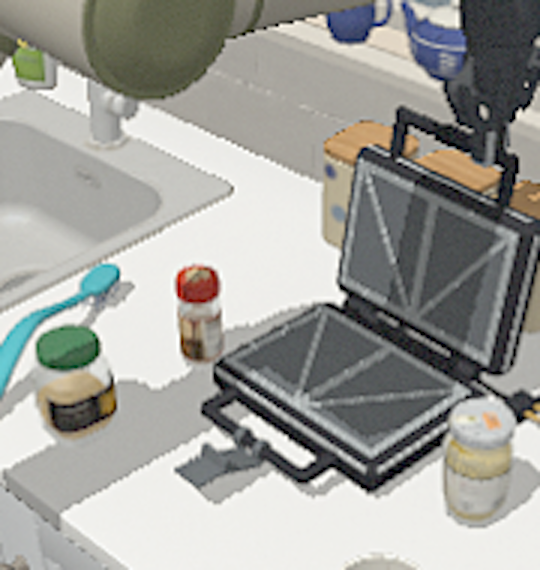

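The lid is upright, leaning slightly back, with the gripper on its handle at (485,150). The latch is flat and the jars are standing. A small push will check for the stop, then I'll release.

```bash
python3 -m handwheel '[[[3,-0.2,-1,0,0,0,-0.9],[3,0,-1,0,0,0,-0.9],[0,0,0,0,0,0,-0.9]]]'; python3 -m handwheel '[[[-1,0,0,0,0,0,-0.15],[0,0,0,0,0,0,-0.15],[0,0,0,0,0,0,-0.15],[0,0,0,0,0,0,-0.15]]]'
```

```text
time_s: 10.9
eef_pos: [720.1, 38.6, 254.8]
ee_rot: [-0.004, 0.726, 0.688, -0.004]
force: [-32.1, 2.2, 13.5]
grip_width: 0.174
grip_force: 23.8
time_s: 11.4
eef_pos: [722.9, 38.2, 252.9]
ee_rot: [0.0, 0.726, 0.687, -0.0]
force: [0.2, -0.5, 0.6]
grip_width: 0.426
grip_force: 0.0
```

It met the stop at −32 N, then released cleanly. Lifting straight up, then back towards the robot.

```bash
python3 -m handwheel '[[[0,0,10,0,0,0,-0.15],[0,0,15,0,0,0,-0.15],[-2,0,20,0,0,0,-0.15],[-5,0,25,0,0,0,-0.15],[-20,0,25,0,0,0,-0.15],[-40,0,10,0,0,0,-0.15],[-50,0,0,0,0,0,-0.15],[-50,0,0,0,0,0,-0.15]]]'; python3 -m handwheel '[[[-50,0,0,0,0,0,-0.15],[-40,0,0,0,0,0,-0.15],[0,0,0,0,0,0,-0.15],[0,0,0,0,0,0,-0.15]]]'
python3 - <<'E'
from h import *
c=grab('scene','s6')
g=lambda i:np.clip(255*(i/255.)**.6,0,255).astype('u1')
cv2.imwrite('pics/s6b.png',g(cv2.resize(c['image'][60:300,150:350,::-1],None,fx=2.5,fy=2.5,interpolation=cv2.INTER_CUBIC)))
E
```

```text
time_s: 12.4
eef_pos: [554.1, 38.4, 359.1]
ee_rot: [0.001, 0.726, 0.688, 0.0]
force: [-0.1, -0.2, 0.4]
grip_width: 0.424
grip_force: 0.0
time_s: 12.9
eef_pos: [466.4, 38.3, 358.8]
ee_rot: [0.001, 0.726, 0.688, 0.0]
force: [-0.5, -0.1, 0.9]
grip_width: 0.425
grip_force: 0.0
```

View pics/s6b.png

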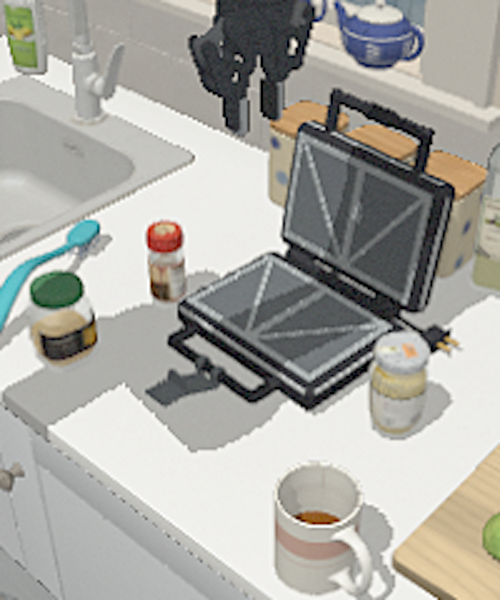

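The lid stays open on its stop with its handle at (380,120), the latch lies flat at (180,380), the jars and mug are standing, and the gripper is clear at (250,80).

```bash
python3 -c "
from rig import *
print(finish_job())"
```

```text
the job is handed in; nothing more can be done
None
```

The job is handed in at about 13 s: the latch is swung down flat, the lid is laid back on its stop and stays there, the jars and mug look undisturbed, and the robot is clear; no verdict was returned.

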